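# Release a pop-out T-handle and slide a case lid open

### The job

Open the grey case: press the red button so that the T-handle pops up, turn the handle clockwise until it meets its stop, then slide the blue lid all the way back by the handle, towards the button's side, and let go. Press, turn and slide gently and force nothing; leave the blue jar, the tape measure and the blue marker where they stand.

Things in the scene. Friction and masses are not known exactly. Their poses are not given: they have to be found in the camera images.
- case: Grey case, 250 x 176 mm, 112 mm high, fixed. Origin: centre of its underside; z up; +x is the way the lid slides open (from the handle towards the red button), y across. The lid's top is at z = 108 mm. A dark latch pan stands on the lid, top at z = 128 mm, x = -112 to +8 mm, y = +-27 mm. The handle's axis is at x = -70, y = 0 (lid shut), the button 62 mm from it at x = -8, y = 0.
- button_top (a point): Centre of the top of the red push button, 20 mm across, which stands 8 mm above the latch pan. Pressing straight down moves it 6 mm, against a spring of 2.4 N rising to 6 N; the handle is released at about 4 mm (5 N). It comes up again when let go. More than 25 N on it is too hard.
- handle_grip (a point): Centre of the steel T-handle's bar (64 long x 14 wide x 14 mm high), on the turning axis. At the start the bar lies along the case's x, sunk in a 21 mm wide slot of the pan, its top 1 mm below the pan's top, so it can be neither gripped nor turned. Released, it pops up 30 mm: bar centre 150 mm above the worktop, its underside 15 mm above the pan. It can then be gripped across the bar from above.
- plunger (a joint): How far the handle has popped up, m: 0 latched down in the pan, 0.030 up. A light spring (3 to 5 N) holds it up; pushing it down does not latch it again.
- t_handle (a joint): Turn of the T-handle, rad: 0 as found (bar along the case's x), growing clockwise seen from above. It turns stiffly (about 0.18 N m) to a rubber stop, which lies somewhere between 0.8 and 1.4 rad, unseen, different each time: feel for it (the moment climbs, or the handle stops following). Only in about the last 0.05 rad before the stop is the lid surely free. It stays where it is left.
- lid (a joint): How far the blue lid has slid open along the case's +x, m: 0 shut, 0.120 fully open at its end stop. Once unlatched it slides with about 4 N and stays where it is left; while latched it gives only 2 to 4 mm and must not be dragged. The lid carries latch pan, button and handle along.
- button: The red push button itself; its origin is on its axis, at the height of the latch pan's top when not pressed.
- latch_pin: Hidden steel pin under the lid, fixed to the T-handle 32 mm from its axis; it locks the lid and meets the stop. Its origin lies on the handle's axis, 120 mm below the bar's centre. More than 20 N on it counts as forcing the latch: some 0.64 N m on the handle against the stop, or dragging the latched lid with about 24 N.
- jar_blue: Blue round jar with a white cap, 48 mm across, 66 mm high, loose, standing beside the case on its +y side. Origin: centre of its underside. Leave it alone.
- tape_measure: Blue and black tape measure, 36 x 74 x 63 mm, loose, standing on the case's +y side. Origin: centre of its underside. Leave it alone.
- marker_blue: White marker pen with a blue cap, 131 mm long, 18 mm thick, loose, lying along the case on its -y side. Origin: centre of its underside. Leave it alone.

How it is judged:
By the outcome, as a careful person would: the job done as asked, in the order asked, and still so for the second after the job is handed in, with the robot touching nothing.
It also fails if it takes over 67 s, if anything falls off the work surface, if the arm or the gripper's body presses on something with over 40 N, if the wrist force passes 120 N, or if a joint passes its speed limit or range.

### The arm

A 6-joint arm with a two-finger parallel gripper is mounted at the origin on a cart in front of the work surface, level with it; the furniture and walls round the work are solid. World frame = base frame: x ahead of the robot, y to its left, z up, the work surface at z = 0. Lengths are in mm, angles in rad, forces in N, time in s.
With the tool pointing down it reaches from about 350 to 975 mm from the base axis. Payload 7.1 kg.
Tool frame: the origin (TCP) lies midway between the tips of the shut fingers; the grasp point (between the pads) lies 19 mm behind it (ctrl.grasp_offset is the distance from the TCP to the grasp point, in mm); z points along the fingers, y is the line along which they close (so a half turn about z gives the same grasp; the last joint's range is limited). The gripper opens to 88 mm and grips with 3 to 60 N. Pads are 20 mm wide; open, the fingers measure 115 mm over their backs; the gripper's body (75 mm by 178 mm) begins 61 mm behind the grasp point.
Start: joints at [-1.208, 0.423, 1.63, -0, 1.089, -0.019], TCP at [232.886, -579.973, 222.675] pointing down, gripper open.
Joint ranges: [-3, 3], [-0.9, 2.11], [0.09, 2.58], [-1.31, 4.45], [0.11, 2.69], [-2.54, 2.54]. Speed limits (rad/s): [2.39, 2.39, 3.01, 3.14, 3.14, 3.14].

### API

Orientations are given as a rotation vector (axis times angle).
In Python, from workcell import ctrl gives the robot as it stands. The module is installed in compiled form; this text tells all that it offers.
- The arm moves only by the tool servo_tool, never from a script. Its argument "rows" is a list of rows, each a list of 7 numbers: the turn, a rotation vector about the tool's x, y, z as a fraction of full scale, then the shift along the tool's x, y, z as a fraction of full scale, then the finger opening in mm, from 0 to 87.8. A call has 1 to 10 rows; each row is the pose to reach, as a shift and turn from the pose commanded when the call began, along the tool's axes at that moment; what a row does not reach only later rows make up. Full scale, the value 1, is 20 cm for a shift and 1.5 rad for a turn. A row lasts 1/8 s, in which the tool goes at most 62.5 mm and 10.7 degrees, less where a joint would pass 70% of its speed; a pose out of reach is approached as far as the arm can. A call with a number of a shift or a turn outside -1 to 1 is refused whole. A call with a gripper value outside its range is refused whole. The fingers move at their own pace and stop on an object; the grip force is fixed at half the most. Time passes only in rows, so rows that repeat a pose let the fingers close. It gives the time, the measured TCP pose, the force, the opening and the grip force at its end, in the units of the state.
- ctrl.get_obs(): the state, without advancing time (a new reading comes with each control period).
- ctrl.get_image(name): name is "scene" or "top"; returns (picture, depth): 400x640x3 uint8, red, green, blue; 400x640 float32, mm along the optical axis (not along the pixel's ray), 0 where there is no reading.
- ctrl.camera_info(name): a dict with "intrinsics" (3x3 intrinsics, pixels), "R" (3x3) and "t" (3): a world point X has camera coordinates R X + t. Camera axes: x right, y down, z forward; pixel columns grow to the right and rows downward; lengths in mm; the calibration is good to about 2 mm. A picture is of the moment at which its call begins. camera_info takes no time and is no camera call.
- ctrl.close_job(): hands the job in; it is judged then, once.
The state is a dict: "t": time; "qpos": joint angles; "qvel": joint speeds; "joint_torque": joint torques, N m; "ee_pos": TCP position; "orientation": TCP orientation; "ft_force": force on the tool from outside, world axes, zero at the start; "moment": the same for the moment, N m; "width": finger opening in mm; "grasp_force": force on a finger pad.
Only numpy, scipy, OpenCV 4.12 (cv2) and the standard library are available. Lean on these libraries where they do the work, as an engineer would, in place of code of your own. Each camera call takes 0.05 s, during which the arm holds its last target. There are 200 camera calls.

## Working session

There is one attempt and no reset: what is moved stays moved. The work goes in short steps, Python scripts to look and compute and a tool call to move; the robot and the scene stay as the last step left them, time stands still between calls to the robot, and variables do not carry over. Pictures are saved under pics/ and viewed, at most 10 in all, crops included, and the job is handed in when it is done.

Besides the shell and the picture viewer there is one more tool, called after "Emit:" as name(argument=value, ...), one argument or row to a line, values as JSON. servo_tool: Moves the arm, as the interface text tells. Its arguments: {"type":"object","properties":{"rows":{"type":"array","items":{"type":"array","items":{"type":"number"}}}},"required":["rows"]}

```bash
mkdir -p pics; cat > h.py <<'E'
import numpy as np, cv2
from workcell import ctrl
def pt(ci,u,v,z):
    K,R,t=(np.array(ci[k],float) for k in("intrinsics","R","t"))
    d=R.T@np.linalg.inv(K)@[u,v,1]; o=-R.T@t.reshape(3)
    return o+d*(z-o[2])/d[2]
E
python3 - <<'E'
from h import *
for n in("top","scene"):
    im,d=ctrl.get_image(n); cv2.imwrite(f"pics/{n}0.png",im[:,:,::-1]); np.save(f"{n}0.npy",d); np.save(f"{n}im.npy",im)
    ci=ctrl.camera_info(n)
    h=cv2.cvtColor(im,cv2.COLOR_RGB2HSV)
    m=(((h[...,0]<8)|(h[...,0]>172))&(h[...,1]>150)&(h[...,2]>80)).astype(np.uint8)
    N,l,s,c=cv2.connectedComponentsWithStats(m)
    for i in range(1,N):
        if s[i,4]>15: print(n,c[i],s[i],pt(ci,*c[i],136))
o=ctrl.get_obs(); print(o)
E
```

```text
top [227.75     1.1875] [225   0   7   4  16] [1025.09970308  220.18690313  136.        ]
top [67.475 60.2  ] [63 57 10  7 40] [871.95355302 582.41584957 136.        ]
top [505.94029851 115.73134328] [504 108   5  15  67] [ 738.81746352 -415.19722464  136.        ]
top [359.88372093 226.88372093] [357 224   7   7  43] [488.49028693 -85.16253082 136.        ]
top [420.2 319.1] [417 318   7   4  20] [ 300.73504862 -204.87859901  136.        ]
scene [164.62903226 138.75806452] [157 135  16   9  62] [ 794.97295889 -346.90532567  136.        ]
scene [327.15555556 161.57777778] [324 158   7   8  45] [491.72482335 -83.28445846 136.        ]
scene [ 57.13924051 188.64556962] [ 50 181  15  13  79] [1047.99703988 -325.49638579  136.        ]
{'t': 0.1, 'qpos': array([-1.20802607e+00,  4.23776572e-01,  1.63060246e+00,  2.37637629e-05,
        1.08862100e+00, -1.89897621e-02]), 'qvel': array([-4.41653063e-05, -1.12194212e-03, -2.40703517e-03,  4.39219824e-04,
       -2.70560287e-04,  7.78190912e-04]), 'joint_torque': array([-4.21582008e-04, -5.45614815e+01, -2.74323410e+01,  6.45827735e-02,
        1.87479303e-02, -2.68940983e-05]), 'ee_pos': array([ 232.70226539, -579.51769321,  221.97622202]), 'orientation': array([-3.08317225e+00, -5.95751587e-01,  3.45404545e-04]), 'ft_force': array([ 0.19228213,  0.41608925, -0.01243629]), 'moment': array([-0.00635437, -0.02092597,  0.02103642]), 'grasp_force': 0.0, 'width': 87.81695908432242}
```

View pics/top0.png

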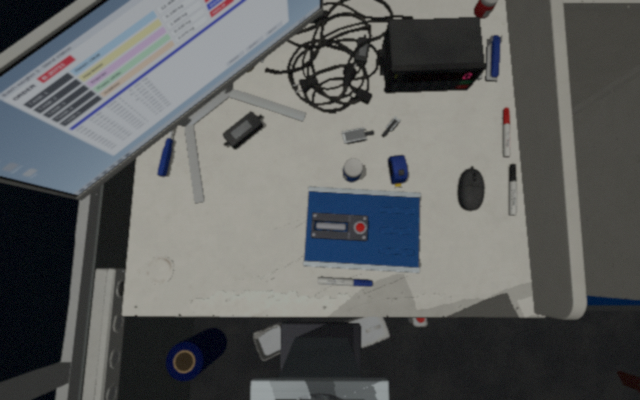

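View pics/scene0.png

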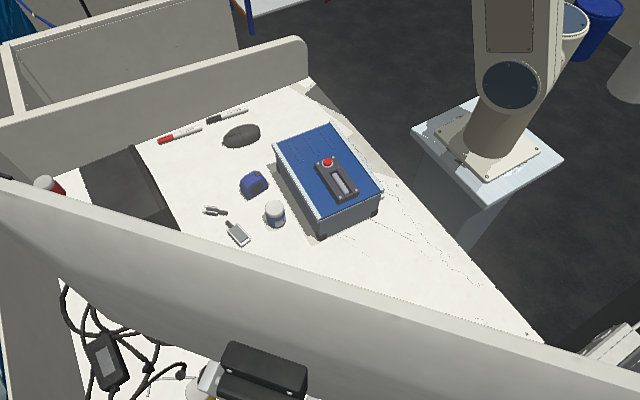

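The top view shows the lid spanning columns 305–421 and rows 188–270, with the button at (360,227) and the handle slot to its left at about (330,227). The jar is at (353,169), the tape at (399,168) and the marker at (345,282). Next I measure the yaw and position.

```bash
cat >> h.py <<'E'
def tri(obs):
    A=np.zeros((3,3));b=np.zeros(3)
    for n,u,v in obs:
        ci=ctrl.camera_info(n); p=pt(ci,u,v,0); d=pt(ci,u,v,100)-p; d/=np.linalg.norm(d)
        P=np.eye(3)-np.outer(d,d); A+=P;b+=P@p
    return np.linalg.solve(A,b)
def togo(X,az):
    "shift/turn (fractions) in tool axes to reach TCP X, tool down with x azimuth az"
    from scipy.spatial.transform import Rotation as Ro
    o=ctrl.get_obs(); R=Ro.from_rotvec(o["orientation"])
    T=Ro.from_matrix(np.array([[np.cos(az),np.sin(az),0],[np.sin(az),-np.cos(az),0],[0,0,-1]]))
    print("turn",((R.inv()*T).as_rotvec()/1.5).round(4),"shift",(R.inv().apply(np.array(X)-o["ee_pos"])/200).round(4))
E
python3 - <<'E'
from h import *
im=np.load("topim.npy"); h=cv2.cvtColor(im,cv2.COLOR_RGB2HSV); ci=ctrl.camera_info("top")
m=((h[...,0]>95)&(h[...,0]<125)&(h[...,1]>120)).astype(np.uint8)
m=cv2.morphologyEx(m,cv2.MORPH_OPEN,np.ones((3,3)))
c=max((c for c in cv2.findContours(m,0,1)[0] if cv2.pointPolygonTest(cv2.convexHull(c),(360,227),False)>0),key=cv2.contourArea)
w=np.array([pt(ci,*p,108)[:2] for p in c[:,0].astype(float)],np.float32)
r=cv2.minAreaRect(w); print(r, cv2.boxPoints(r))
print("button",tri([("top",359.88,226.88),("scene",327.16,161.58)]))
# latch pan: dark pixels inside lid
s=np.zeros(m.shape,np.uint8); cv2.fillPoly(s,[cv2.convexHull(c)],1)
d=((s>0)&(h[...,1]<110)&(h[...,2]<110)).astype(np.uint8)
d=cv2.morphologyEx(d,cv2.MORPH_OPEN,np.ones((3,3)))
c2=max(cv2.findContours(d,0,1)[0],key=cv2.contourArea)
r2=cv2.minAreaRect(np.array([pt(ci,*p,128)[:2] for p in c2[:,0].astype(float)],np.float32)); print("pan",r2)
E
```

```text
((488.4639892578125, -93.4533920288086), (243.35122680664062, 150.78977966308594), 86.81938934326172) [[ 406.43423  -210.75839 ]
 [ 556.99176  -219.12476 ]
 [ 570.4938     23.851608]
 [ 419.93622    32.21797 ]]
button [489.38322538 -85.95889528 131.42847407]
pan ((490.7276611328125, -41.88551712036133), (119.6966323852539, 53.979736328125), 86.80865478515625)
```

```bash
python3 -c "
from h import *
togo([488.8,-85.7,175],1.515)"
```

```text
turn [-8.000e-04 -6.000e-04 -7.555e-01] shift [ 2.1081 -1.814   0.2375]
```

Emit:
servo_tool(
  rows=[
    [0, 0, -0.1, 0.2, -0.17, 0, 0],
    [0, 0, -0.2, 0.4, -0.34, 0, 0],
    [0, 0, -0.3, 0.6, -0.52, 0, 0],
    [0, 0, -0.4, 0.8, -0.69, 0, 0],
    [0, 0, -0.5, 1, -0.86, 0, 0],
    [0, 0, -0.5, 1, -0.86, 0, 0],
  ],
)

```text
t: 0.85
ee_pos: [355.2, -343.0, 222.4]
orientation: [-2.646, -1.69, -0.0]
ft_force: [0.0, 0.1, -0.4]
width: 31.6
grasp_force: 0.0
```

```bash
python3 -c "
from h import *
togo([488.8,-85.7,160],1.515)"
```

```text
turn [-0.0006 -0.0006 -0.2521] shift [1.4479 0.0656 0.3132]
```

Emit:
servo_tool(
  rows=[
    [0, 0, -0.1, 0.25, 0, 0.05, 0],
    [0, 0, -0.2, 0.5, 0, 0.1, 0],
    [0, 0, -0.252, 0.75, 0, 0.15, 0],
    [0, 0, -0.252, 1, 0, 0.2, 0],
    [0, 0, -0.252, 1, 0, 0.2, 0],
  ],
)

```text
t: 1.48
ee_pos: [439.8, -163.1, 181.9]
orientation: [-2.284, -2.155, 0.001]
ft_force: [-0.7, -0.1, 0.0]
width: 0.5
grasp_force: 0.0
```

```bash
python3 -c "
from h import *
togo([488.8,-85.7,150],1.515)"
```

```text
turn [-0.0009 -0.0004 -0.0017] shift [0.4006 0.222  0.1594]
```

Emit:
servo_tool(
  rows=[
    [0, 0, -0.002, 0.15, 0.08, 0.03, 0],
    [0, 0, -0.002, 0.3, 0.16, 0.06, 0],
    [0, 0, -0.002, 0.4, 0.222, 0.1, 0],
    [0, 0, -0.002, 0.4, 0.222, 0.16, 0],
    [0, 0, -0.002, 0.4, 0.222, 0.16, 0],
  ],
)

```text
t: 2.1
ee_pos: [487.3, -88.8, 149.6]
orientation: [-2.285, -2.154, 0.003]
ft_force: [-0.2, -0.2, -0.3]
width: 0.2
grasp_force: 0.0
```

```bash
python3 - <<'E'
from h import *
togo([488.8,-85.7,136],1.515)
im,d=ctrl.get_image("scene"); cv2.imwrite("pics/s1.png",cv2.resize(im[90:250,230:430,::-1],None,fx=3,fy=3))
E
```

```text
turn [-0.0017 -0.     -0.0022] shift [0.0159 0.0067 0.0682]
```

View pics/s1.png

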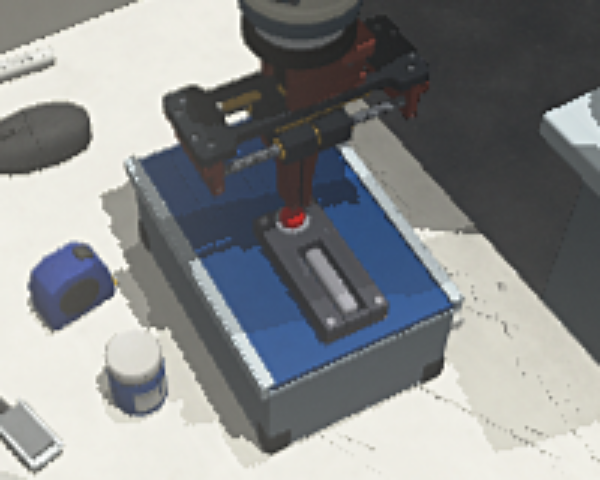

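The fingers are right above the button (crop 293,215). Next I press gradually.

Emit:
servo_tool(
  rows=[
    [0, 0, -0.002, 0.005, 0.004, 0.03, 0],
    [0, 0, -0.002, 0.005, 0.004, 0.06, 0],
    [0, 0, -0.002, 0.005, 0.004, 0.075, 0],
    [0, 0, -0.002, 0.005, 0.004, 0.08, 0],
    [0, 0, -0.002, 0.005, 0.004, 0.08, 0],
  ],
)

```text
t: 2.78
ee_pos: [489.2, -86.9, 134.8]
orientation: [-2.281, -2.16, 0.001]
ft_force: [-2.0, -1.9, 3.9]
width: 0.2
grasp_force: 2.0
```

Emit:
servo_tool(
  rows=[
    [0, 0, 0, 0, 0, 0.005, 0],
    [0, 0, 0, 0, 0, 0.01, 0],
    [0, 0, 0, 0, 0, 0.013, 0],
    [0, 0, 0, 0, 0, 0.013, 0],
  ],
)

```text
t: 3.28
ee_pos: [489.3, -86.8, 132.1]
orientation: [-2.281, -2.16, 0.001]
ft_force: [-4.4, -1.8, 4.1]
width: 0.1
grasp_force: 2.4
```

```bash
python3 - <<'E'
from h import *
im,d=ctrl.get_image("scene"); cv2.imwrite("pics/s2.png",cv2.resize(im[90:250,230:430,::-1],None,fx=3,fy=3))
togo([488.8,-85.7,132],1.515)
E
```

```text
turn [-0.0002  0.0002  0.0007] shift [ 0.0056 -0.0026  0.0005]
```

View pics/s2.png

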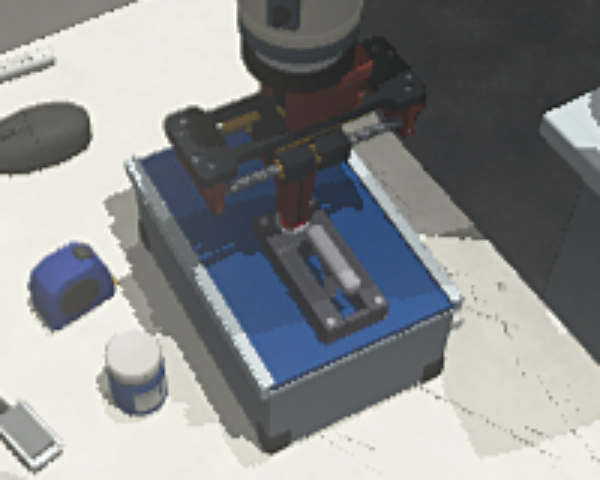

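The handle popped up (bar at crop ~335,255). I rise, move over it and open.

Emit:
servo_tool(
  rows=[
    [0, 0, 0, 0, 0, -0.1, 0],
    [0, 0, 0, 0, 0, -0.27, 0],
    [0, 0, 0, 0.1, 0, -0.27, 60],
    [0, 0, 0, 0.2, 0, -0.27, 60],
    [0, 0, 0, 0.315, -0.004, -0.27, 60],
    [0, 0, 0, 0.315, -0.004, -0.27, 60],
    [0, 0, 0, 0.315, -0.004, -0.27, 60],
  ],
)

```text
t: 4.2
ee_pos: [492.3, -23.9, 185.9]
orientation: [2.281, 2.16, 0.0]
ft_force: [0.4, -0.6, -0.7]
width: 46.7
grasp_force: 0.0
```

```bash
python3 - <<'E'
from h import *
togo([492,-23.8,134],1.515)
print(ctrl.get_obs()["moment"],ctrl.get_obs()["qpos"])
im,d=ctrl.get_image("scene"); cv2.imwrite("pics/s3.png",cv2.resize(im[90:250,230:430,::-1],None,fx=3,fy=3))
E
```

```text
turn [ 0.0001 -0.0001  0.0008] shift [ 0.0005 -0.0013  0.2597]
[-0.04789617 -0.03185227 -0.00658636] [-7.27419705e-02  2.81271510e-01  1.94732433e+00  1.01573826e-04
  9.12853671e-01 -1.81828995e-02]
```

View pics/s3.png

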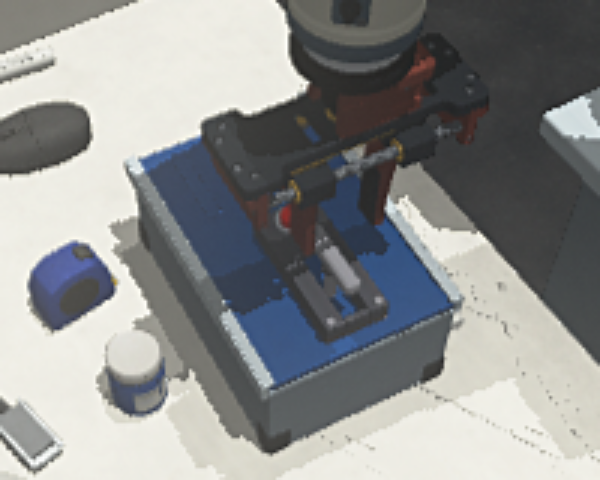

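The fingers straddle the bar (crop ~340,265). I descend and grip.

Emit:
servo_tool(
  rows=[
    [0, 0, 0.001, 0, -0.001, 0.1, 60],
    [0, 0, 0.001, 0, -0.001, 0.2, 60],
    [0, 0, 0.001, 0, -0.001, 0.25, 60],
    [0, 0, 0.001, 0, -0.001, 0.253, 60],
    [0, 0, 0.001, 0, -0.001, 0.253, 30],
    [0, 0, 0.001, 0, -0.001, 0.253, 10],
    [0, 0, 0.001, 0, -0.001, 0.253, 0],
    [0, 0, 0.001, 0, -0.001, 0.253, 0],
  ],
)

```text
t: 5.25
ee_pos: [492.1, -23.7, 135.7]
orientation: [2.283, 2.158, 0.001]
ft_force: [0.0, 0.1, 0.5]
width: 23.5
grasp_force: 0.0
```

```bash
python3 - <<'E'
from h import *
o=ctrl.get_obs();print(o["moment"],o["ft_force"],o["ee_pos"],o["width"],o["grasp_force"])
E
```

```text
[-0.00872222 -0.0636561   0.0264398 ] [0.039153   0.05978968 0.52973293] [492.05719151 -23.71239196 135.73043816] 23.49252495821344 0.0
```

Emit:
servo_tool(
  rows=[
    [0, 0, 0, 0, 0, 0, 0],
    [0, 0, 0, 0, 0, 0, 0],
    [0, 0, 0, 0, 0, 0, 0],
    [0, 0, 0, 0, 0, 0, 0],
  ],
)

```text
t: 5.75
ee_pos: [493.3, -23.8, 135.7]
orientation: [2.282, 2.157, 0.003]
ft_force: [3.9, 0.0, -3.7]
width: 13.5
grasp_force: 30.0
```

```bash
cat > s.py <<'E'
from h import *
o=ctrl.get_obs();print("M",o["moment"].round(3),"F",o["ft_force"].round(2),"p",o["ee_pos"].round(1),"w",round(o["width"],1),round(o["grasp_force"],1),"t",o["t"])
E
python3 s.py
```

```text
M [ 0.031 -0.857  0.027] F [ 3.86  0.05 -3.65] p [493.3 -23.8 135.7] w 13.5 30.0 t 5.75
```

Emit:
servo_tool(
  rows=[
    [0, 0, 0, 0, 0.006, 0, 0],
    [0, 0, 0.06, 0, 0.008, 0, 0],
    [0, 0, 0.12, 0, 0.008, 0, 0],
    [0, 0, 0.18, 0, 0.008, 0, 0],
    [0, 0, 0.24, 0, 0.008, 0, 0],
    [0, 0, 0.3, 0, 0.008, 0, 0],
    [0, 0, 0.36, 0, 0.008, 0, 0],
    [0, 0, 0.4, 0, 0.008, 0, 0],
    [0, 0, 0.4, 0, 0.008, 0, 0],
  ],
)

```text
t: 6.88
ee_pos: [493.5, -23.8, 135.6]
orientation: [-2.819, -1.387, 0.0]
ft_force: [1.6, 0.6, 1.7]
width: 13.7
grasp_force: 30.0
```

```bash
cat >> s.py <<'E'
from scipy.spatial.transform import Rotation as Ro
x=Ro.from_rotvec(o["orientation"]).as_matrix()[:,0]; print("turn rad",round(1.515-np.arctan2(x[1],x[0]),4), "axis",x.round(3))
E
python3 s.py
```

```text
M [ 0.02  -0.119  0.006] F [1.56 0.55 1.73] p [493.5 -23.8 135.6] w 13.7 30.0 t 6.875
turn rad 0.6002 axis [0.61  0.792 0.   ]
```

Emit:
servo_tool(
  rows=[
    [0, 0, 0.03, 0, 0, 0, 0],
    [0, 0, 0.06, 0, 0, 0, 0],
    [0, 0, 0.09, 0, 0, 0, 0],
  ],
)

```text
t: 7.25
ee_pos: [493.5, -23.8, 135.6]
orientation: [2.906, 1.194, -0.0]
ft_force: [1.5, -0.5, 1.5]
width: 13.6
grasp_force: 30.0
```

```bash
python3 s.py; python3 - <<'E'
from h import *
im,d=ctrl.get_image("scene"); cv2.imwrite("pics/s4.png",cv2.resize(im[90:250,230:430,::-1],None,fx=3,fy=3))
E
```

```text
M [ 0.125 -0.161  0.224] F [ 1.46 -0.45  1.48] p [493.5 -23.8 135.6] w 13.6 30.0 t 7.25
turn rad 0.7353 axis [ 0.711  0.703 -0.   ]
```

View pics/s4.png

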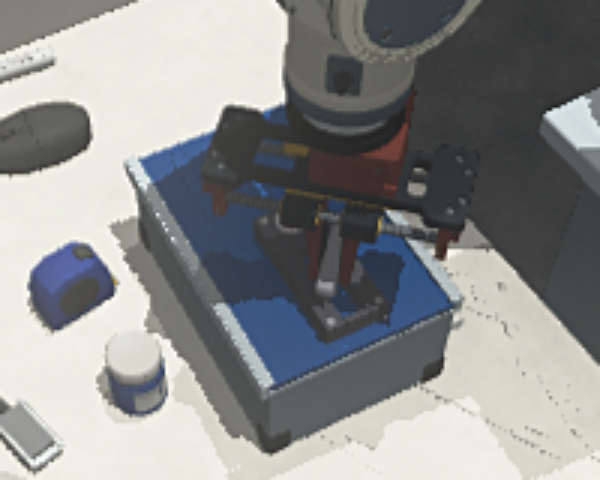

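The handle turns with the gripper (bar at crop ~330,265), running moment about 0.2 N m. Now I feel for the stop in small steps.

Emit:
servo_tool(
  rows=[
    [0, 0, 0.02, 0, 0, 0, 0],
    [0, 0, 0.04, 0, 0, 0, 0],
  ],
)

```text
t: 7.55
ee_pos: [493.5, -23.8, 135.6]
orientation: [2.941, 1.104, 0.0]
ft_force: [1.2, 1.3, 3.3]
width: 13.9
grasp_force: 30.0
```

```bash
python3 s.py
```

```text
M [ 0.139 -0.152  0.222] F [1.25 1.35 3.34] p [493.5 -23.8 135.6] w 13.9 30.0 t 7.55
turn rad 0.7967 axis [0.753 0.658 0.   ]
```

Emit:
servo_tool(
  rows=[
    [0, 0, 0.015, 0, 0, 0, 0],
    [0, 0, 0.03, 0, 0, 0, 0],
  ],
)

```text
t: 7.8
ee_pos: [493.7, -23.8, 135.6]
orientation: [2.965, 1.038, 0.001]
ft_force: [2.4, 0.8, 2.6]
width: 13.6
grasp_force: 30.2
```

```bash
python3 s.py
```

```text
M [ 0.217 -0.271  0.453] F [2.37 0.81 2.65] p [493.7 -23.8 135.6] w 13.6 30.2 t 7.8
turn rad 0.8415 axis [0.782 0.624 0.   ]
```

Emit:
servo_tool(
  rows=[
    [0, 0, 0, 0, 0, 0, 0],
    [0, 0, 0, 0, 0, 0, 0],
  ],
)

```text
t: 8.05
ee_pos: [493.7, -23.8, 135.6]
orientation: [2.964, 1.04, 0.001]
ft_force: [1.9, 1.5, 2.8]
width: 13.7
grasp_force: 30.1
```

```bash
python3 s.py
```

```text
M [ 0.209 -0.262  0.455] F [1.85 1.45 2.81] p [493.7 -23.8 135.6] w 13.7 30.1 t 8.05
turn rad 0.8403 axis [0.781 0.625 0.   ]
```

The moment holds at 0.455 N m, well above the running value, so this is the stop. I relax slightly and try a short slide.

Emit:
servo_tool(
  rows=[
    [0, 0, -0.005, 0, 0, 0, 0],
    [0, 0, -0.005, -0.007, 0.007, 0, 0],
    [0, 0, -0.005, -0.014, 0.015, 0, 0],
    [0, 0, -0.005, -0.02, 0.022, 0, 0],
  ],
)

```text
t: 8.55
ee_pos: [493.2, -29.3, 135.5]
orientation: [-2.96, -1.05, -0.001]
ft_force: [2.5, 3.9, 2.4]
width: 13.8
grasp_force: 30.0
```

```bash
python3 s.py
```

```text
M [ 0.77  -0.297  0.228] F [2.45 3.86 2.43] p [493.2 -29.3 135.5] w 13.8 30.0 t 8.55
turn rad 0.8335 axis [0.777 0.63  0.001]
```

Emit:
servo_tool(
  rows=[
    [0, 0, 0, -0.034, 0.037, 0, 0],
    [0, 0, 0, -0.067, 0.074, 0, 0],
    [0, 0, 0, -0.101, 0.111, 0, 0],
    [0, 0, 0, -0.134, 0.148, 0, 0],
    [0, 0, 0, -0.168, 0.185, 0, 0],
    [0, 0, 0, -0.202, 0.222, 0, 0],
    [0, 0, 0, -0.235, 0.259, 0, 0],
    [0, 0, 0, -0.269, 0.296, 0, 0],
    [0, 0, 0, -0.302, 0.333, 0, 0],
    [0, 0, 0, -0.336, 0.37, 0, 0],
  ],
)

```text
t: 9.8
ee_pos: [487.5, -129.4, 135.4]
orientation: [-2.96, -1.049, -0.0]
ft_force: [3.4, 4.5, 2.5]
width: 13.4
grasp_force: 30.0
```

```bash
python3 s.py
```

```text
M [ 0.917 -0.53   0.161] F [3.45 4.55 2.47] p [ 487.5 -129.4  135.4] w 13.4 30.0 t 9.8
turn rad 0.8339 axis [0.777 0.63  0.001]
```

Emit:
servo_tool(
  rows=[
    [0, 0, 0, -0.01, 0.011, 0, 0],
    [0, 0, 0, -0.02, 0.022, 0, 0],
    [0, 0, 0, -0.03, 0.033, 0, 0],
    [0, 0, 0, -0.04, 0.044, 0, 0],
    [0, 0, 0, -0.044, 0.048, 0, 0],
  ],
)

```text
t: 10.42
ee_pos: [486.8, -142.3, 135.4]
orientation: [-2.961, -1.05, -0.0]
ft_force: [3.0, 4.8, 2.5]
width: 13.8
grasp_force: 30.0
```

Emit:
servo_tool(
  rows=[
    [0, 0, 0, -0.003, 0.0037, 0, 0],
    [0, 0, 0, -0.003, 0.0037, 0, 0],
  ],
)

```text
t: 10.68
ee_pos: [486.8, -143.5, 135.4]
orientation: [-2.961, -1.05, 0.0]
ft_force: [2.7, 2.7, 3.1]
width: 14.0
grasp_force: 30.0
```

Emit:
servo_tool(
  rows=[
    [0, 0, 0, -0.003, 0.0037, 0, 0],
    [0, 0, 0, -0.003, 0.0037, 0, 0],
  ],
)

```text
t: 10.92
ee_pos: [486.7, -144.1, 135.4]
orientation: [-2.96, -1.05, -0.0]
ft_force: [3.0, 5.4, 3.2]
width: 13.6
grasp_force: 30.0
```

Emit:
servo_tool(
  rows=[
    [0, 0, 0, -0.003, 0.0037, 0, 0],
    [0, 0, 0, -0.003, 0.0037, 0, 0],
  ],
)

```text
t: 11.18
ee_pos: [486.7, -144.3, 135.3]
orientation: [-2.959, -1.049, -0.0]
ft_force: [4.7, 10.1, 2.8]
width: 13.4
grasp_force: 30.0
```

The end stop is felt (push force climbs from 5 to 10 N). I ease off, open and rise.

Emit:
servo_tool(
  rows=[
    [0, 0, 0, 0.002, -0.0025, 0, 0],
    [0, 0, 0, 0.002, -0.0025, 0, 35],
    [0, 0, 0, 0.002, -0.0025, 0, 35],
    [0, 0, 0, 0.002, -0.0025, 0, 35],
    [0, 0, 0, 0.002, -0.0025, 0, 35],
    [0, 0, 0, 0.002, -0.0025, -0.1, 35],
    [0, 0, 0, 0.002, -0.0025, -0.3, 35],
    [0, 0, 0, 0.002, -0.0025, -0.6, 35],
    [0, 0, 0, 0.002, -0.0025, -0.8, 35],
    [0, 0, 0, 0.002, -0.0025, -0.8, 35],
  ],
)

```text
t: 12.42
ee_pos: [488.5, -145.4, 298.9]
orientation: [2.957, 1.049, 0.008]
ft_force: [0.1, 0.3, -0.3]
width: 34.8
grasp_force: 0.0
```

```bash
python3 s.py; python3 - <<'E'
from h import *
im,d=ctrl.get_image("scene"); cv2.imwrite("pics/s5.png",cv2.resize(im[90:250,230:430,::-1],None,fx=3,fy=3))
E
```

```text
M [-0.004  0.042  0.039] F [ 0.07  0.3  -0.32] p [ 488.5 -145.4  298.9] w 34.8 0.0 t 12.425
turn rad 0.8332 axis [0.776 0.63  0.004]
```

View pics/s5.png

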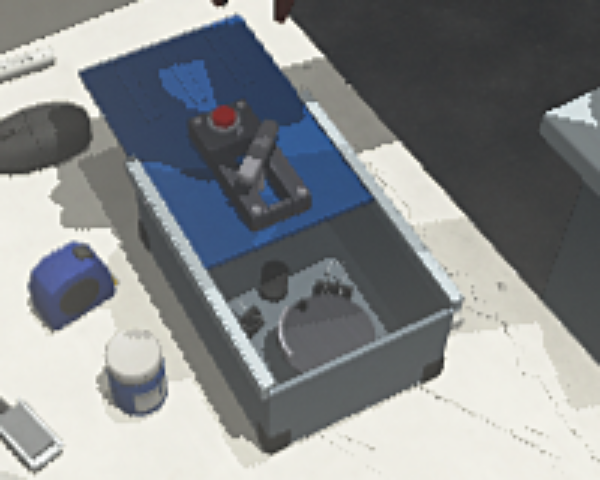

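The lid is fully back with the button at (223,116) and the turned handle at (258,155). The jar and tape measure stand where they were, and the gripper is clear.

```bash
python3 -c "
from workcell import ctrl
print(ctrl.close_job())"
```

```text
the job is handed in; nothing more can be done
None
```

The case is open: button pressed, handle turned clockwise to its stop at about 0.84 rad, lid slid back about 120 mm to its end stop and released, and the job handed in at about 12.5 s; I kept clear of the jar, tape measure and marker, though the marker was out of view in the last picture.

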